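Power up a phone board in its test jig

ROBOT

A 7-joint arm with a two-finger parallel gripper is mounted at the origin on the work surface. World frame = base frame: x ahead of the robot, y to its left, z up, the work surface at z = 0. Lengths are in m, angles in rad, forces in N, time in s.
With the tool pointing down it reaches from about 0.425 to 1.025 m from the base axis. Payload 3.6 kg.
Tool frame: the origin (TCP) lies midway between the tips of the shut fingers; the grasp point (between the pads) lies 19 mm behind it (manip.grasp_offset is the z of the grasp point in the tool frame, in m); z points along the fingers, y is the direction in which the jaws open and shut (so a half turn about z gives the same grasp; the last joint's range is limited). The gripper opens to 85 mm and grips with 20 to 120 N. Pads are 22 mm wide; open, the fingers measure 114 mm over their backs; the gripper's body (76 mm by 85 mm) begins 54 mm behind the grasp point. The pads swing forward as they close: fully open they stand 13 mm farther back than shut.
Start: joints at [1.147, 0.591, 0.048, 1.609, -0.033, 0.943, -0.034], TCP at [0.235, -0.686, 0.199] pointing down, gripper open.
Joint ranges: [-2.69, 2.69], [-0.47, 2.24], [-1.27, 1.36], [0.19, 2.51], [-1.53, 4.68], [0.08, 2.07], [-3.09, 3.09]. Speed limits (rad/s): [2.57, 2.57, 3.14, 3.14, 3.14, 3.14, 3.14].

INTERFACE

Orientations are given as a unit quaternion [x, y, z, w].
In Python, from bench import state, cams, manip, finder gives the robot as it stands.
- The arm moves only by the shell command python3 -m handwheel 'ROWS' [OPENING] [FORCE]. ROWS is JSON, a list of rows, each a list of 2 entries, a list of its own where there are three numbers: the shift along the tool's x, y, z in m, then the turn about the tool's z in rad. In form: [[[x, y, z], roll], ...]. A call has 1 to 8 rows; each row shifts and turns the commanded pose from where the row before left it, along the tool's axes as they then stand; what a row does not reach is not made up. A row lasts 1/10 s, in which the tool goes at most 50 mm and 8.59 degrees, less where a joint would pass 70% of its speed; a pose out of reach is approached as far as the arm can. A call with a gripper value outside its range is refused whole. OPENING is the finger opening in m, from 0 to 0.0854, set as the call begins (- or left out, the last holds). The fingers move at their own pace and stop on an object; FORCE is the grip in N (left out, the last holds). Time passes only in rows, so rows that do not move let the fingers close. It gives the time, the measured TCP pose, the force and the opening at its end, in the units of the state.
- state(): the state, without advancing time (a new reading comes with each control period).
- cams.capture(name): name is "scene" or "top" or "wrist"; returns (picture, depth): 480x640x3 uint8, blue, green, red; 480x640 float32, m along the optical axis (not along the pixel's ray), 0 where there is no reading.
- cams.get_calibration(name): a dict with "intrinsics" (3x3 intrinsics, pixels), "k1" (the pictures are not rectified: a ray, as slopes to the right and down, at radius r is drawn at 1 + k1 r^2 times it, then the intrinsics apply), "T" (4x4, takes a point from camera to world coordinates); the wrist camera has in their place "tool_from_camera" (4x4, takes a point from camera to tool coordinates, whose origin is the TCP and whose axes are the flange's). Camera axes: x right, y down, z forward; pixel columns grow to the right and rows downward; lengths in m; the calibration is good to about 2 mm. A picture is of the moment at which its call begins: read the wrist's pose just before it. get_calibration takes no time and is no camera call.
- manip.sign_off(): hands the job in, once; it reports no verdict.
Trained networks look in the newest picture that a camera, given by its name, has taken for a name from the list of things; names that differ only in an ending like _2 or _b are one class to them, and where a whole thing is asked for, a point or a joint stands for the part that bears it (a point fixed in the world has none). Each returns a list of dicts, best first, with "confidence" (0 to 1); they miss things now and then, are a little off and sometimes report something else, mostly with a low value. They report only what shows in the picture. A call takes as long as a camera call. They do not tell look-alikes from the thing itself.
- finder.find_in(camera, name): "uv" ([column, row] in pixels, amid what is visible of it).
- finder.cut_out(camera, name): "mask" (480x640 bool, what is visible of it) and "uv" ([column, row] in pixels, amid what is visible of it).
- finder.place_of(camera, name): "uv" ([column, row] in pixels: a listed point, or the origin of a listed thing).
The state is a dict: "clock": time; "q": joint angles; "joint_vel": joint speeds; "effort": joint torques, N m; "eef_pos": TCP position; "eef_rot": TCP orientation; "contact_force": force on the tool from outside, world axes, zero at the start; "ft_torque": the same for the moment, N m; "finger_gap": finger opening in m.
Only numpy, scipy, OpenCV 4.12 (cv2) and the standard library are available. Lean on these libraries where they do the work, as an engineer would, in place of code of your own. Each camera call takes 0.05 s, during which the arm holds its last target.

TASK

Test the phone board that lies in the jig, with the fingertips: first press down the raised, white-marked end of the black rocker on the white power unit until it is fully switched over, then push the yellow key right in so that it stays down, and last press the green key right in and finish while still holding it down. Keep to that order, do not press the red key, do not lift or shift the power unit, and leave the jar, the tin and the screwdriver where they are.

Things in the scene. Friction and masses are not known exactly. Their poses are not given: they have to be found in the camera images.
- psu: white power unit, a loose box 110 (x) x 90 (y) x 60 high (mm), about 0.9 kg; origin at the centre of its underside, z up, display on its -x face. The black rocker is in the middle of its top; a steel frame round the rocker reaches 65 mm up. It may stand left or right of the jig
- rocker_on (a point): middle of the top face of the rocker's raised, white-marked half (the end to press), 18 mm from the pivot; moves with the rocker. Rocker 27 mm wide, each half 26 mm long; pivot line along the power unit's y axis, 70 mm above the centre of its underside. The marked half points to the unit's +x; off, its outer end stands 10 mm above the pivot; fully over, it lies level
- rocker (a joint): angle of the rocker, rad: 0 off, 0.4 fully switched over. Stiff: it stays where it is left; about 2 N at the outer end moves it
- jig: black test jig, fixed, 140 (x) x 200 (y) x 30 high (mm), origin at the centre of its underside, z up. The phone board lies in a red nest on its +x half (up to 37 mm above the table). Three round keys stand in a row along the jig's y axis, 36 mm from the centre towards -x, 60 mm apart; which colour is where changes
- green_base: the green key's grey round housing, fixed, 46 mm in diameter, 12 mm high on the jig; origin at the centre of its underside; carries the green key
- green_top (a point): centre of the top of the green key, a round push button 30 mm in diameter, 52 mm above the table when up; travels 6 mm straight down and springs back when released; its top ends 4 mm above its housing
- green (a joint): how far the green key is pressed, m: 0 up, 0.006 right in; about 1.5 N starts it and 5 N pushes it right in
- yellow_top (a point): centre of the top of the yellow key, same shape and size as the green one, but it latches: it stays where it is pushed
- yellow (a joint): how far the yellow key is pressed, m: 0 up, 0.006 right in; about 2.5 N moves it, no spring
- red_top (a point): centre of the top of the red key, same shape and size and spring as the green one; not to be pressed
- red (a joint): how far the red key is pressed, m: 0 up
- jar_mid (a point): centre (half-way up) of a loose small jar with a blue lid, 38 mm in diameter, 50 mm high, standing between jig and power unit; leave alone
- tin_center (a point): centre of a loose aluminium tin, 32 mm in diameter, 22 mm high, standing on the jig's deck beside the phone board; leave alone
- driver_grip (a point): middle of the handle of a loose screwdriver lying on the mat beyond the work; leave alone
Not all that is in view belongs to the job. Leave any purple look-alike of the psu alone.

How it is judged:
By the outcome, as a careful person would: the job done as asked, in the order asked, and still so for the second after the job is handed in, while the arm keeps its last pose, push and grip.
It also fails if it takes over 45 s, if anything falls off the work surface, if the arm or the gripper's body presses on something with over 40 N, if the wrist force passes 120 N, or if a joint passes its speed limit or range.

## Working session

There is one attempt and no reset: what is moved stays moved. The work goes in short steps, Python scripts to look and compute and a shell command to move; the robot and the scene stay as the last step left them, time stands still between calls to the robot, and variables do not carry over. Pictures are saved under pics/ and viewed, and the job is handed in when it is done.

```bash
ls; mkdir -p pics; python3 - <<'E'
from bench import state,cams,manip,finder
import cv2
s=state();print(s)
for n in("scene","top"):
    p,d=cams.capture(n);cv2.imwrite(f"pics/{n}0.png",p)
    c=cams.get_calibration(n);print(n,c)
print(cams.get_calibration("wrist"))
E
```

```text
pics
{'clock': 0.0, 'q': array([ 1.14650276,  0.59211696,  0.0483125 ,  1.60987307, -0.03332453,
        0.94267624, -0.0336789 ]), 'joint_vel': array([-5.02796100e-04, -5.24255775e-04, -4.19034545e-04, -1.22500326e-03,
       -2.49683222e-05,  6.64148191e-05, -1.24604755e-03]), 'effort': array([-3.70801563e-04, -5.48704290e+01,  1.54678535e+00, -1.98126626e+01,
        9.46958782e-03,  8.85486952e-03, -2.21760722e-06]), 'eef_pos': array([ 0.23517568, -0.68482291,  0.19752389]), 'eef_rot': array([ 9.86346268e-01,  1.64680763e-01, -2.43459223e-04, -1.10764350e-03]), 'contact_force': array([-0.10146429,  0.61594537,  0.1815116 ]), 'ft_torque': array([ 0.01750101,  0.04022154, -0.01764648]), 'finger_gap': 0.08557406783339817}
scene {'intrinsics': array([[545.65116469,   0.        , 311.91153473],
       [  0.        , 545.65116469, 237.34623038],
       [  0.        ,   0.        ,   1.        ]]), 'k1': -0.015333521700660935, 'T': array([[-0.61081942,  0.63930416, -0.46710794,  1.08639747],
       [ 0.79176912,  0.49404657, -0.35919305,  0.32423453],
       [ 0.00113947, -0.58924374, -
[... 400 characters left out ...]
8, -0.06696891],
       [ 0.00517118, -0.1492852 , -0.98878066,  1.0531301 ],
       [ 0.        ,  0.        ,  0.        ,  1.        ]])}
{'intrinsics': array([[413.26186838,   0.        , 320.44357434],
       [  0.        , 413.26186838, 241.41802047],
       [  0.        ,   0.        ,   1.        ]]), 'k1': -0.07935369780234143, 'tool_from_camera': array([[ 1.05391847e-03, -9.64973179e-01, -2.62346436e-01,
         6.64712072e-02],
       [ 9.99999119e-01,  8.05335873e-04,  1.05505540e-03,
         2.60670909e-04],
       [-8.06823167e-04, -2.62347317e-01,  9.64973178e-01,
        -1.73733172e-01],
       [ 0.00000000e+00,  0.00000000e+00,  0.00000000e+00,
         1.00000000e+00]])}
```

View pics/top0.png

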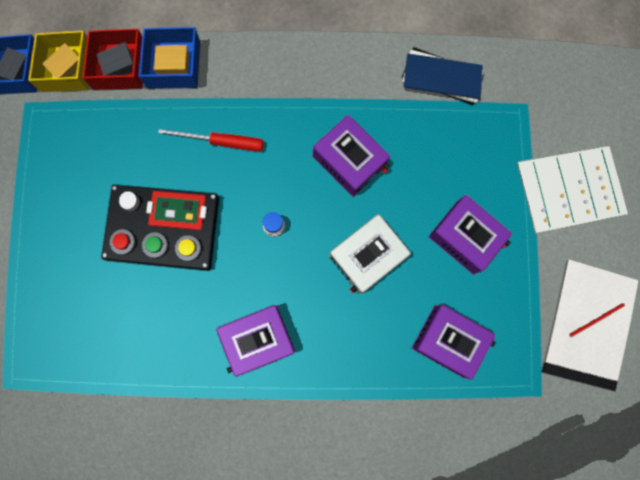

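View pics/scene0.png

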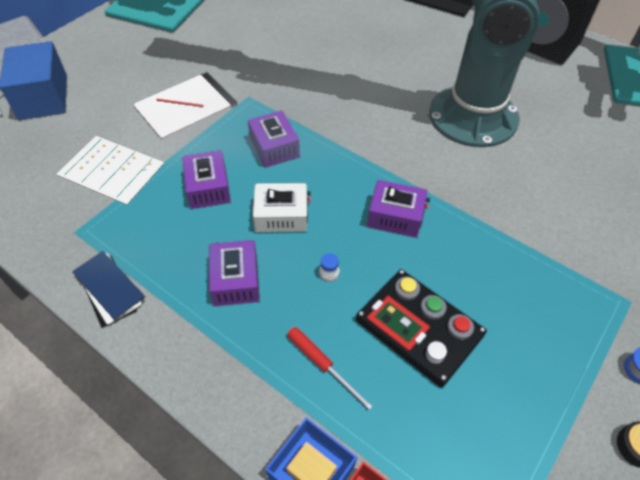

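The top view shows the white PSU at about (370,252), with the rocker's white mark at about (377,243). The red, green and yellow keys are at (121,241), (153,243) and (187,246), the jar is at (273,223) and the tin at (128,200). Next I'll measure these.

```bash
cat > h.py <<'E'
import numpy as np,cv2
from bench import state,cams,manip,finder
from scipy.spatial.transform import Rotation as R
def camT(n,s=None):
    c=cams.get_calibration(n)
    if n=="wrist":
        s=s or state();T=np.eye(4);T[:3,:3]=R.from_quat(s["eef_rot"]).as_matrix();T[:3,3]=s["eef_pos"]
        return c,T@c["tool_from_camera"]
    return c,c["T"]
def slopes(c,uv):
    K=c["intrinsics"];uv=np.atleast_2d(np.asarray(uv,float))
    return cv2.undistortPoints(uv.reshape(-1,1,2),K,np.array([c["k1"],0,0,0,0.])).reshape(-1,2)
def at_z(n,uv,z,s=None):
    c,T=camT(n,s);m=slopes(c,uv);d=np.c_[m,np.ones(len(m))]@T[:3,:3].T;o=T[:3,3]
    return o+d*((z-o[2])/d[:,2])[:,None]
def at_d(n,uv,d,s=None):
    c,T=camT(n,s);m=slopes(c,uv);p=np.c_[m,np.ones(len(m))]*np.asarray(d).reshape(-1,1)
    return p@T[:3,:3].T+T[:3,3]
def proj(n,P,s=None):
    c,T=camT(n,s);p=(np.atleast_2d(P)-T[:3,3])@T[:3,:3];m=p[:,:2]/p[:,2:];r=(m**2).sum(1,keepdims=True)
    return (m*(1+c["k1"]*r))@c["intrinsics"][:2,:2].T+c["intrinsics"][:2,2]
E
python3 - <<'E'
from h import *
np.set_printoptions(precision=4,suppress=True)
Z=dict(psu=0,jig=0,green_top=.052,yellow_top=.052,red_top=.052,rocker_on=.077,jar_mid=.025,tin_center=.041)
for n in("top","scene"):
    p,d=cams.capture(n)
    np.savez(f"pics/{n}.npz",p=p,d=d)
    for k,z in Z.items():
        for r in finder.place_of(n,k)[:3]:
            u=r["uv"];dd=d[int(round(u[1])),int(round(u[0]))]
            print(n,k,round(r["confidence"],2),np.round(u,1),at_z(n,u,z)[0],"depth",at_d(n,u,dd)[0])
    m=finder.cut_out(n,"psu")
    for i,r in enumerate(m[:5]): print(n,"psu mask",r["confidence"],r["uv"],p[r["mask"]].mean(0))
E
```

```text
top psu 0.92 [258.7 339.4] [0.3955 0.0162 0.    ] depth [0.397  0.0104 0.0735]
top psu 0.89 [465.5 237.6] [ 0.5826 -0.3609  0.    ] depth [ 0.5725 -0.343   0.0641]
top psu 0.8 [454.3 340.2] [ 0.3951 -0.3356  0.    ] depth [ 0.3966 -0.3175  0.0711]
top jig 0.66 [159.9 231.7] [0.5885 0.2025 0.    ] depth [0.5835 0.1946 0.0307]
top green_top 0.7 [151.4 244.9] [0.5566 0.2033 0.052 ] depth [0.5566 0.2033 0.0519]
top yellow_top 0.64 [186.6 245.9] [0.5554 0.1407 0.052 ] depth [0.5555 0.1408 0.0514]
top red_top 0.55 [121.9 242.9] [0.5596 0.2567 0.052 ] depth [0.5596 0.2568 0.0517]
top rocker_on 0.8 [264.1 333.9] [0.4063 0.0013 0.077 ] depth [0.4063 0.0013 0.0771]
top rocker_on 0.7 [379.5 246. ] [ 0.5548 -0.1908  0.077 ] depth [ 0.555 -0.191  0.075]
top rocker_on 0.7 [468.3 221.7] [ 0.5982 -0.3453  0.077 ] depth [ 0.5987 -0.3461  0.074 ]
top jar_mid 0.93 [273.2 223.3] [ 0.6013 -0.0079  0.025 ] depth [ 0.5969 -0.0093  0.0497]
top jar_mid 0.36 [230.9 144.1] [0.7482 0.0726 0.025 ] depth [0.7495 0.0732 0.021 ]
top tin_center 0.71 [129.5 199.5] [0.64   0.2509 0.041 ] depth [0.6369 0.2465 0.055 ]
t
[... 1157 characters left out ...]
 -0.1931  0.0789]
scene rocker_on 0.69 [278.4 129.2] [ 0.3994 -0.3003  0.077 ] depth [ 0.4    -0.2998  0.0777]
scene jar_mid 0.91 [327.7 267.6] [ 0.6024 -0.0085  0.025 ] depth [0.6164 0.0012 0.0512]
scene tin_center 0.89 [434.7 351.2] [0.6362 0.2502 0.041 ] depth [0.6428 0.2512 0.054 ]
scene tin_center 0.71 [268.9 190.1] [ 0.5291 -0.2214  0.041 ] depth [ 0.5497 -0.2012  0.0739]
scene psu mask 0.87 [280.5, 209.3] [173.9822 173.4769 165.8409]
scene psu mask 0.85 [229.9, 271.4] [148.5324  85.5448 112.6983]
scene psu mask 0.81 [399.2, 209.2] [135.4905  74.8194 104.5738]
scene psu mask 0.77 [208.0, 178.3] [142.7364  79.8625 111.4574]
scene psu mask 0.58 [271.5, 139.6] [141.0692  93.2476 108.4633]
```

```bash
python3 - <<'E'
from h import *
np.set_printoptions(precision=4,suppress=True)
for n in("top","scene"):
    z=np.load(f"pics/{n}.npz");p=z["p"];d=z["d"]
    v,u=np.mgrid[0:480,0:640];P=at_d(n,np.c_[u.ravel(),v.ravel()],d.ravel()).reshape(480,640,3)
    # psu top: white-ish region near
    h=cv2.cvtColor(p,cv2.COLOR_BGR2HSV).astype(int)
    reg=(abs(P[...,0]-.545)<.1)&(abs(P[...,1]+.18)<.1)
    top=reg&(P[...,2]>.052)&(P[...,2]<.09)&((h[...,1]<60))
    q=P[top];r=cv2.minAreaRect(q[:,:2].astype(np.float32));print(n,"psu top rect",r,len(q),np.median(q[:,2]))
    for nm,H in(("red",[(0,8),(172,180)]),("green",[(45,85)]),("yellow",[(20,35)])):
        m=(P[...,2]>.048)&(P[...,2]<.057)&(h[...,1]>110)&(P[...,0]<.59)&(P[...,0]>.52)&(P[...,1]>.1)&(P[...,1]<.3)
        m&=sum((h[...,0]>=a)&(h[...,0]<=b) for a,b in H)>0
        q=P[m];print(n,nm,len(q),q.mean(0),(q.max(0)+q.min(0))/2,np.ptp(q,axis=0))
    # rectified
    s=.0005;X,Y=np.meshgrid(np.arange(.63,.45,-s),np.arange(-.10,-.28,-s),indexing="ij")
    uv=proj(n,np.c_[X.ravel(),Y.ravel(),np.full(X.size,.07)]).astype(np.float32).reshape(*X.shape,2)
    cv2.imwrite(f"pics/rect_{n}.png",cv2.remap(p,uv[...,0],uv[...,1],cv2.INTER_LINEAR))
a=cv2.imread("pics/rect_top.png");b=cv2.imread("pics/rect_scene.png");cv2.imwrite("pics/rect.png",np.hstack([a,b]))
E
```

```text
top psu top rect ((0.5457899570465088, -0.17728856205940247), (0.08993982523679733, 0.11172593384981155), 38.713462829589844) 3282 0.059990246636671185
top red 193 [0.564  0.2611 0.0512] [0.5639 0.261  0.0515] [0.0269 0.0289 0.0069]
top green 193 [0.5586 0.2004 0.0512] [0.5591 0.1999 0.0516] [0.0268 0.0277 0.0073]
top yellow 212 [0.554  0.1412 0.0514] [0.5538 0.1414 0.0523] [0.0279 0.0299 0.0083]
scene psu top rect ((0.5471378564834595, -0.1761242300271988), (0.09509705752134323, 0.11019977182149887), 40.32614517211914) 1808 0.060434695077496214
scene red 192 [0.5657 0.2621 0.0516] [0.5647 0.2621 0.0518] [0.0292 0.028  0.0075]
scene green 152 [0.561  0.2026 0.0517] [0.5601 0.203  0.0518] [0.0286 0.0259 0.0074]
scene yellow 164 [0.5553 0.1426 0.0515] [0.5545 0.1425 0.0518] [0.0292 0.0275 0.0073]
```

View pics/rect.png

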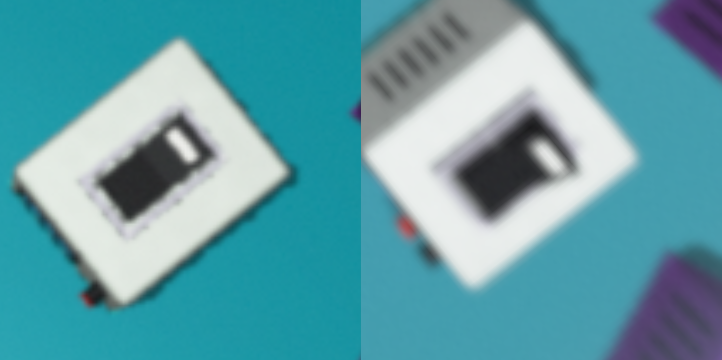

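PSU: centre about (0.546, -0.177), yaw about -51° (the rectangle fit gives 90 x 112 mm, top at 0.060). That puts rocker_on near (0.557, -0.190, 0.077), which agrees with the finder. Keys: 60 mm apart, tops at 0.0515. I'll shut the fingers and travel to above the rocker.

```bash
python3 -m handwheel '[[[0.0333,-0.0257,0.003],0],[[0.0333,-0.0257,0.003],0],[[0.0333,-0.0257,0.003],0],[[0.0333,-0.0257,0.003],0],[[0.0333,-0.0257,0.003],0],[[0.0333,-0.0257,0.003],0],[[0.0333,-0.0257,0.003],0]]' 0 30
```

```text
clock: 1.8
eef_pos: [0.3984, -0.4385, 0.1779]
eef_rot: [0.986, 0.165, 0.0, 0.0]
contact_force: [0.4, 0.1, -0.1]
finger_gap: 0.0002
```

```bash
python3 -m handwheel '[[[0.0333,-0.0257,0.003],0],[[0.0333,-0.0257,0.003],0],[[0.0333,-0.0257,0.003],0],[[0.0333,-0.0257,0.003],0],[[0.0333,-0.0257,0.003],0],[[0.0333,-0.0257,0.003],0],[[0.0333,-0.0257,0.003],0]]'
```

```text
clock: 2.5
eef_pos: [0.5605, -0.1926, 0.1569]
eef_rot: [0.986, 0.165, 0.0, 0.0]
contact_force: [-0.0, -0.3, -0.2]
finger_gap: -0.0001
```

```bash
python3 -m handwheel '[[[0,0,0],-0.117],[[0,0,0],-0.117],[[0,0,0],-0.117],[[0,0,0],0],[[0,0,0],0]]'
python3 - <<'E'
from h import *
np.set_printoptions(precision=4,suppress=True)
s=state();p,d=cams.capture("wrist");print(s["eef_pos"],R.from_quat(s["eef_rot"]).as_matrix(),s["contact_force"],s["finger_gap"],s["clock"])
np.savez("pics/w1.npz",p=p,d=d);cv2.imwrite("pics/w1.png",p)
for r in finder.place_of("wrist","rocker_on"): print(r,at_z("wrist",r["uv"],.077,s))
v,u=np.mgrid[0:480,0:640];P=at_d("wrist",np.c_[u.ravel(),v.ravel()],d.ravel(),s).reshape(480,640,3)
m=(d>0)&(P[...,2]>.055)&(P[...,2]<.063)&(abs(P[...,0]-.546)<.085)&(abs(P[...,1]+.177)<.085)
q=P[m];print(len(q),cv2.minAreaRect(q[:,:2].astype(np.float32)))
m=(d>0)&(P[...,2]>.066)&(P[...,2]<.085)&(abs(P[...,0]-.546)<.04)&(abs(P[...,1]+.177)<.04)
q=P[m];print(len(q),q[:,2].max(),q.mean(0),q[q[:,2]>.076].mean(0))
E
```

```text
clock: 3.0
eef_pos: [0.5596, -0.1942, 0.1568]
eef_rot: [0.943, 0.333, 0.0, 0.0]
contact_force: [-1.0, -1.1, -0.3]
finger_gap: 0.0002
[ 0.5596 -0.1942  0.1568] [[ 0.7782  0.6281  0.0003]
 [ 0.6281 -0.7782  0.    ]
 [ 0.0002  0.0001 -1.    ]] [-1.0325 -1.052  -0.2799] 0.00019579973096517335 3.0
{'uv': [523.6, 330.3], 'confidence': 0.91} [[ 0.5968 -0.346   0.077 ]]
{'uv': [311.3, 239.8], 'confidence': 0.74} [[ 0.5551 -0.1911  0.077 ]]
15235 ((0.5468152761459351, -0.1776367425918579), (0.08948975056409836, 0.10952184349298477), 38.94758224487305)
3437 0.0789732878138612 [ 0.5474 -0.1784  0.0711] [ 0.5599 -0.1943  0.077 ]
```

View pics/w1.png

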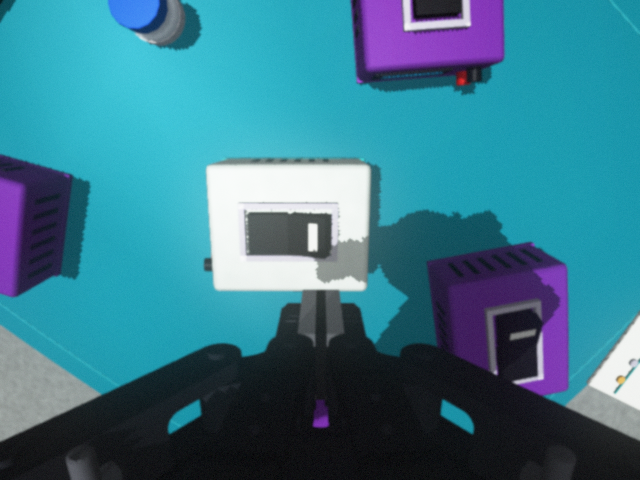

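The wrist view shows the white PSU aligned, with the rocker's white mark at pixel (313,237). The TCP is 21 mm from the pivot on the marked side, with 0.5 mm lateral error. Now I'll press.

```bash
python3 -m handwheel '[[[0,0,0.03],0],[[0,0,0.03],0],[[0,0,0.012],0],[[0,0,0.005],0],[[0,0,0.003],0],[[0,0,0.003],0],[[0,0,0.002],0],[[0,0,0],0]]'
```

```text
clock: 3.9
eef_pos: [0.5599, -0.1941, 0.0722]
eef_rot: [0.942, 0.334, 0.0, 0.0]
contact_force: [0.7, -0.0, 0.5]
finger_gap: -0.0001
```

```bash
python3 -m handwheel '[[[0,0,0.002],0],[[0,0,0.001],0],[[0,0,0.001],0],[[0,0,0],0]]'
```

```text
clock: 4.3
eef_pos: [0.5594, -0.194, 0.0676]
eef_rot: [0.942, 0.334, -0.0, -0.0]
contact_force: [-1.1, -0.2, 0.6]
finger_gap: -0.0002
```

```bash
python3 -m handwheel '[[[0,0,0.001],0],[[0,0,0],0]]'; python3 - <<'E'
from h import *
for n in("wrist","top","scene"):
    s=state();p,d=cams.capture(n);cv2.imwrite(f"pics/{n}2.png",p)
    if n!="wrist":
        u,v=proj(n,[[.556,-.19,.075]])[0].astype(int);c=p[v-50:v+50,u-60:u+60];cv2.imwrite(f"pics/{n}2.png",cv2.resize(c,None,fx=5,fy=5,interpolation=2))
E
```

```text
clock: 4.5
eef_pos: [0.5594, -0.194, 0.0666]
eef_rot: [0.942, 0.334, -0.0, -0.0]
contact_force: [0.9, -0.5, -0.2]
finger_gap: 0.0002
```

View pics/wrist2.png

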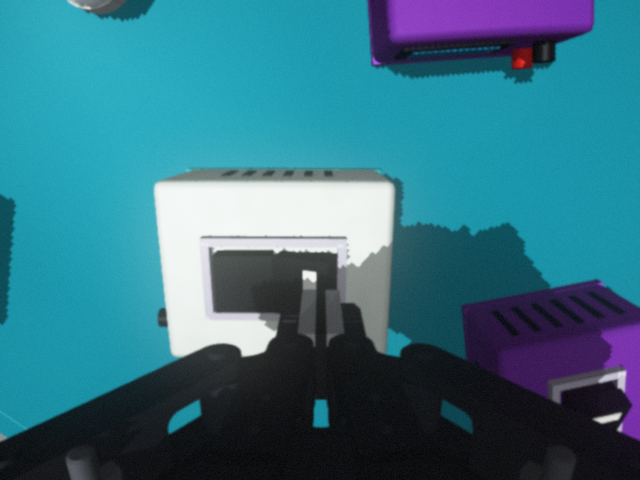

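View pics/scene2.png

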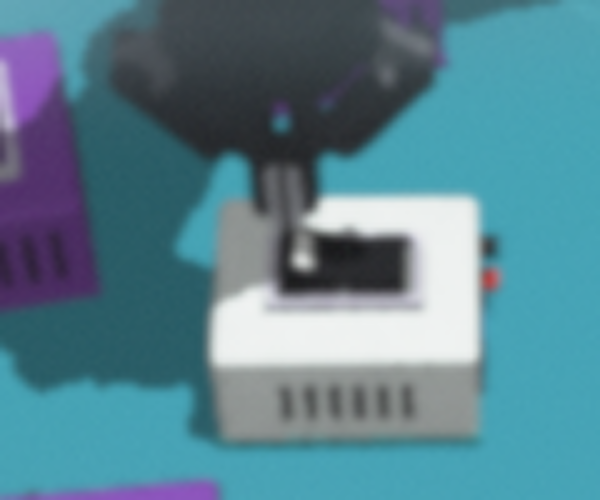

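```bash
python3 - <<'E'
from h import *
np.set_printoptions(precision=4,suppress=True)
s=state();T=R.from_quat(s["eef_rot"]).as_matrix();t=s["eef_pos"]
for o in([0,0,0],[.011,0,0],[-.011,0,0],[.011,0,-.005]): print(o,proj("wrist",t+T@np.array(o),s))
p,d=cams.capture("wrist");np.savez("pics/w3.npz",p=p,d=d)
v,u=np.mgrid[0:480,0:640];P=at_d("wrist",np.c_[u.ravel(),v.ravel()],d.ravel(),s).reshape(480,640,3)
L=(P-t)@T
for (a,b) in [(240,270),(240,290),(280,270),(310,260),(330,260),(309,278),(309,285),(309,295),(309,310),(309,325),(333,285),(333,295),(333,310),(333,325),(321,300)]:
    print((a,b),P[b,a],"tool",L[b,a])
E
```

```text
[0, 0, 0] [[319.4285 282.5278]]
[0.011, 0, 0] [[319.438  259.1343]]
[-0.011, 0, 0] [[319.4199 305.1424]]
[0.011, 0, -0.005] [[319.4254 262.6749]]
(240, 270) [ 0.5426 -0.1627  0.0687] tool [ 0.0066 -0.035  -0.0021]
(240, 290) [ 0.5348 -0.1683  0.0685] tool [-0.003  -0.0355 -0.0018]
(280, 270) [ 0.5545 -0.176   0.0708] tool [ 0.0074 -0.0171 -0.0041]
(310, 260) [ 0.5671 -0.1827  0.0741] tool [ 0.013  -0.004  -0.0074]
(330, 260) [ 0.5724 -0.1893  0.0739] tool [ 0.0129  0.0045 -0.0073]
(309, 278) [ 0.5613 -0.1869  0.0767] tool [ 0.0058 -0.0044 -0.01  ]
(309, 285) [ 0.5582 -0.1893  0.0747] tool [ 0.0019 -0.0045 -0.0081]
(309, 295) [ 0.5658 -0.1843  0.1073] tool [ 0.0109 -0.0036 -0.0406]
(309, 310) [ 0.5657 -0.1847  0.119 ] tool [ 0.0106 -0.0033 -0.0523]
(309, 325) [ 0.5662 -0.1847  0.1303] tool [ 0.011  -0.003  -0.0637]
(333, 285) [ 0.5636 -0.1983  0.0708] tool [ 0.0004  0.006  -0.0041]
(333, 295) [ 0.571  -0.1908  0.1073] tool [ 0.0109  0.0047 -0.0407]
(333, 310) [ 0.5709 -0.1903  0.1201] tool [ 0.0111  0.0044 -0.0535]
(333, 325) [ 0.5706 -0.1902  0.1301] tool [ 0.0109  0.0041 -0.0634]
(321, 300) [ 0.5683 -0.1875  0.1116] tool [ 0.0109  0.0006 -0.0449]
```

```bash
python3 - <<'E'
from h import *
np.set_printoptions(precision=4,suppress=True,linewidth=200)
print(manip.grasp_offset, [x for x in dir(manip) if x[0]!='_'])
z=np.load("pics/w3.npz");p,d=z["p"],z["d"]
cv2.imwrite("pics/w3z.png",cv2.resize(p[220:350,230:410],None,fx=4,fy=4,interpolation=cv2.INTER_CUBIC))
print(np.round(d[250:340:4,300:345:4],3))
E
```

```text
-0.0187 ['MotionError', 'grasp_offset', 'sign_off']
[[0.19  0.189 0.19  0.19  0.19  0.19  0.189 0.19  0.189 0.19  0.184 0.184]
 [0.183 0.182 0.182 0.182 0.183 0.187 0.187 0.187 0.187 0.187 0.186 0.185]
 [0.176 0.177 0.178 0.177 0.176 0.177 0.177 0.177 0.177 0.188 0.185 0.185]
 [0.175 0.175 0.175 0.174 0.173 0.172 0.171 0.172 0.177 0.188 0.187 0.186]
 [0.176 0.176 0.174 0.173 0.173 0.172 0.171 0.173 0.177 0.189 0.187 0.187]
 [0.176 0.175 0.176 0.174 0.174 0.172 0.172 0.174 0.178 0.189 0.187 0.187]
 [0.177 0.176 0.175 0.174 0.173 0.173 0.172 0.173 0.177 0.189 0.188 0.186]
 [0.178 0.176 0.175 0.174 0.174 0.175 0.173 0.175 0.179 0.192 0.188 0.188]
 [0.178 0.177 0.176 0.174 0.176 0.175 0.174 0.174 0.179 0.191 0.188 0.188]
 [0.178 0.178 0.176 0.176 0.176 0.174 0.174 0.176 0.18  0.192 0.189 0.188]
 [0.178 0.148 0.148 0.148 0.147 0.148 0.148 0.148 0.148 0.148 0.189 0.189]
 [0.179 0.144 0.145 0.145 0.144 0.144 0.144 0.144 0.146 0.145 0.19  0.19 ]
 [0.18  0.141 0.141 0.14  0.141 0.14  0.141 0.141 0.14  0.139 0.19  0.19 ]
 [0.18  0.139 0.138 0.138 0.138 0.137 0.138 0.138 0.138 0.139 0.138 0.192]
 [0.144 0.134 0.133 0.136 0.134 0.135 0.135 0.134 0.134 0.134 0.135 0.144]
 [0.132 0.132 0.132 0.131 0.131 0.133 0.131 0.131 0.132 0.131 0.131 0.141]
 [0.13  0.129 0.13  0.129 0.129 0.13  0.129 0.127 0.128 0.129 0.129 0.136]
 [0.127 0.126 0.127 0.126 0.125 0.125 0.125 0.127 0.127 0.125 0.126 0.134]
 [0.122 0.124 0.123 0.124 0.123 0.123 0.124 0.124 0.123 0.123 0.123 0.132]
 [0.12  0.121 0.121 0.12  0.121 0.121 0.12  0.122 0.121 0.121 0.122 0.13 ]
 [0.118 0.118 0.118 0.119 0.119 0.118 0.12  0.119 0.118 0.118 0.118 0.127]
 [0.114 0.117 0.116 0.116 0.116 0.115 0.117 0.117 0.116 0.117 0.117 0.115]
 [0.112 0.112 0.112 0.117 0.117 0.117 0.116 0.117 0.112 0.111 0.111 0.109]]
```

View pics/w3z.png

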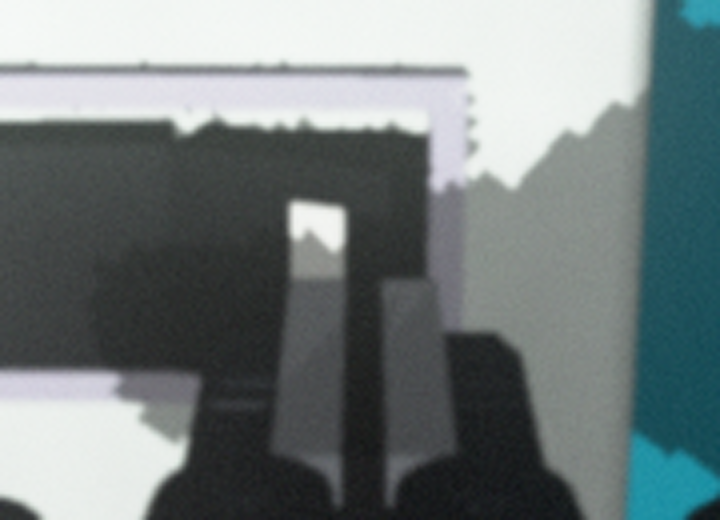

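```bash
python3 - <<'E'
from h import *
np.set_printoptions(precision=4,suppress=True,linewidth=200)
s=state();T=R.from_quat(s["eef_rot"]).as_matrix();t=s["eef_pos"];print(t)
for n in("scene","top"):
    p,d=cams.capture(n)
    v,u=np.mgrid[0:480,0:640];P=at_d(n,np.c_[u.ravel(),v.ravel()],d.ravel()).reshape(480,640,3)
    L=(P-t)@T
    m=(d>0)&(abs(L[...,0])<.014)&(abs(L[...,1])<.02)&(P[...,2]<.2)&(P[...,2]>.06)
    q=L[m];h=np.histogram(P[m][:,2],bins=np.arange(.06,.2,.005));print(n,h[0])
    f=m&(P[...,2]>.082);print(P[f][:,2].min(),L[f][np.argsort(-L[f][:,2])[:8]])
z=np.load("pics/w3.npz");d=z["d"]
v,u=np.mgrid[0:480,0:640];P=at_d("wrist",np.c_[u.ravel(),v.ravel()],d.ravel(),s).reshape(480,640,3)
c=np.array([.5468,-.1776]);ax=np.array([.6286,-.7777])
a=(P[...,:2]-c)@ax;b=(P[...,:2]-c)@np.array([.7777,.6286])
for lo in np.arange(-.028,.03,.004):
    m=(d>0)&(a>lo)&(a<lo+.004)&(b>0.003)&(b<.011)&(P[...,2]<.09);print(round(lo+.002,3),m.sum(),np.median(P[m][:,2]))
E
```

```text
[ 0.5595 -0.194   0.0667]
scene [48 35 65 56  4  0  0  0  5 20 28 24 19 25 22 24 31 45 43 21  0  2  6  9 17  9 15 15]
0.10239439505901404 [[ 0.0096  0.005  -0.0357]
 [ 0.0106 -0.0011 -0.0366]
 [ 0.0108 -0.0051 -0.0368]
 [ 0.0111  0.0029 -0.0373]
 [ 0.0121 -0.0032 -0.0383]
 [ 0.0044 -0.0091 -0.0384]
 [ 0.0121  0.0008 -0.0384]
 [ 0.0094  0.0028 -0.0384]]
top [ 1  1 10  5  0  0  0  0  0  0  0  0  0  0  0  0  0  0  0  0  0  0  0  0  0  0  0  0]Traceback (most recent call last):
  File "<stdin>", line 10, in <module>
    return umr_minimum(a, axis, None, out, keepdims, initial, where)
ValueError: zero-size array to reduction operation minimum which has no identity
```

Both the scene and wrist depth put the real fingertips at z≈0.104, which is 37 mm behind the reported TCP. The rocker hasn't been touched yet. I'll trust the images and forces, and lower with that offset.

```bash
python3 -m handwheel '[[[0,0,0.01],0],[[0,0,0.008],0],[[0,0,0.004],0],[[0,0,0.002],0],[[0,0,0],0]]'
```

```text
clock: 5.3
eef_pos: [0.5593, -0.1941, 0.0423]
eef_rot: [0.943, 0.334, -0.0, -0.0]
contact_force: [0.0, 1.0, -0.8]
finger_gap: 0.0
```

```bash
python3 -m handwheel '[[[0,0,0.002],0],[[0,0,0.002],0],[[0,0,0.001],0],[[0,0,0],0]]'
```

```text
clock: 5.7
eef_pos: [0.5594, -0.1939, 0.0376]
eef_rot: [0.942, 0.334, -0.0, -0.0]
contact_force: [1.1, -0.9, 0.9]
finger_gap: 0.0001
```

```bash
python3 -m handwheel '[[[0,0,0.002],0],[[0,0,0.002],0],[[0,0,0],0]]';  python3 - <<'E'
from h import *
np.set_printoptions(precision=4,suppress=True,linewidth=200)
s=state();T=R.from_quat(s["eef_rot"]).as_matrix();t=s["eef_pos"];print(t)
p,d=cams.capture("scene")
u0,v0=proj("scene",[[.556,-.19,.075]])[0].astype(int);cv2.imwrite("pics/sc4.png",cv2.resize(p[v0-35:v0+35,u0-45:u0+45],None,fx=8,fy=8,interpolation=2))
v,u=np.mgrid[0:480,0:640];P=at_d("scene",np.c_[u.ravel(),v.ravel()],d.ravel()).reshape(480,640,3)
L=(P-t)@T
m=(d>0)&(abs(L[...,0])<.014)&(abs(L[...,1])<.02)&(P[...,2]<.12)&(P[...,2]>.06)
print(np.histogram(P[m][:,2],bins=np.arange(.06,.12,.002)))
p,d=cams.capture("wrist");cv2.imwrite("pics/w4.png",cv2.resize(p[180:380,200:440],None,fx=3,fy=3,interpolation=2))
P=at_d("wrist",np.c_[u.ravel(),v.ravel()],d.ravel(),s).reshape(480,640,3)
c=np.array([.5468,-.1776]);ax=np.array([.6286,-.7777])
a=(P[...,:2]-c)@ax;b=(P[...,:2]-c)@np.array([.7777,.6286])
for lo in np.arange(-.028,.03,.004):
    m=(d>0)&(a>lo)&(a<lo+.004)&(abs(b)<.012)&(P[...,2]<.09);print(round(lo+.002,3),m.sum(),np.median(P[m][:,2]),np.ptp(b[m]) if m.any() else 0)
E
```

```text
clock: 6.0
eef_pos: [0.5596, -0.1939, 0.037]
eef_rot: [0.942, 0.334, -0.0, 0.0]
contact_force: [-6.2, 0.8, 25.7]
finger_gap: -0.0001
[ 0.5596 -0.1939  0.037 ]
(array([21, 13,  9, 13, 27, 23,  9,  2,  6,  9, 11,  5,  9,  9,  6, 11, 10,  7,  8,  9,  6, 13,  9, 12,  7,  6,  9, 11, 17]), array([0.06 , 0.062, 0.064, 0.066, 0.068, 0.07 , 0.072, 0.074, 0.076, 0.078, 0.08 , 0.082, 0.084, 0.086, 0.088, 0.09 , 0.092, 0.094, 0.096, 0.098, 0.1  , 0.102, 0.104, 0.106, 0.108, 0.11 , 0.112,
       0.114, 0.116, 0.118]))
-0.026 243 0.073950509307046 0.023509515451576597
-0.022 777 0.07770896795186899 0.023421683955706457
-0.018 706 0.07601469526880984 0.02188345202895111
-0.014 694 0.07438903103851287 0.022629039557478862
-0.01 715 0.07259970840052787 0.023963792851981087
-0.006 687 0.07083816598695691 0.023976489047168606
-0.002 710 0.06906704265868148 0.023983832488147803
0.002 599 0.06841915214313424 0.023800358380969777
0.006 379 0.06840682333306664 0.01975501473486734
0.01 441 0.06956957171588612 0.00938171837949432
0.014 370 0.07528881352010135 0.008440971719371575
0.018 345 0.0790263226615423 0.003303131413636133
0.022 325 0.07835508884692399 0.003373788444271558
0.026 347 0.07744698678611714 0.007106651208857999
0.03 485 0.06411894092752274 0.010529222371285356
```

View pics/w4.png

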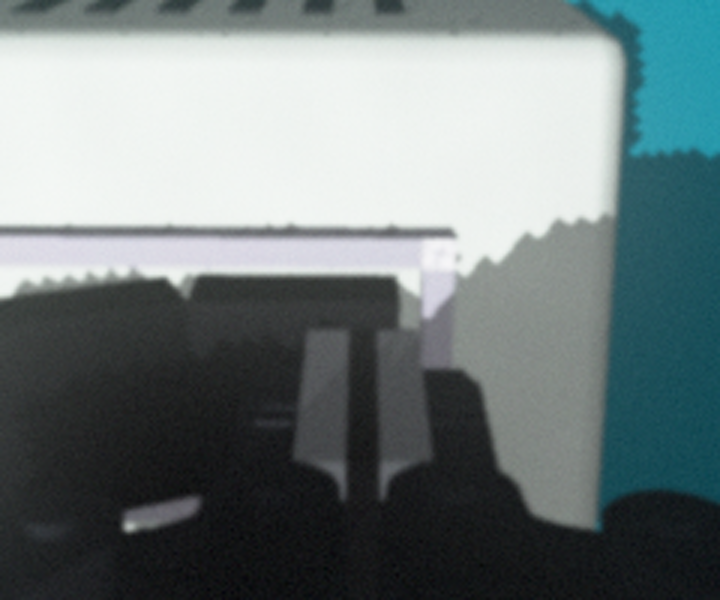

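View pics/sc4.png

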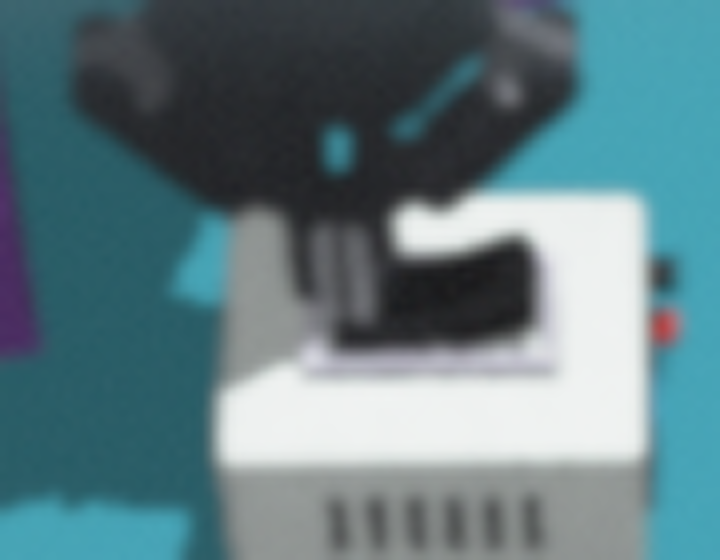

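The rocker is fully over. The marked half lies level at 0.0684, the other half has risen (0.0777 at its outer part), and the end stop gave 26 N. From the contact, the tips sit about 33 mm behind the reported TCP. Next I lift and go to yellow.

```bash
python3 -m handwheel '[[[0,0,-0.01],0],[[0,0,-0.025],0],[[0,0,-0.025],0]]'; python3 -m handwheel '[[[0.0259,-0.0331,0],0],[[0.0259,-0.0331,0],0],[[0.0259,-0.0331,0],0],[[0.0259,-0.0331,0],0],[[0.0259,-0.0331,0],0],[[0.0259,-0.0331,0],0],[[0.0259,-0.0331,0],0],[[0.0259,-0.0331,0],0]]'
python3 -m handwheel '[[[0,0,0],0],[[0,0,0],0],[[0,0,0],0]]'
python3 - <<'E'
from h import *
np.set_printoptions(precision=4,suppress=True,linewidth=200)
s=state();T=R.from_quat(s["eef_rot"]).as_matrix();t=s["eef_pos"];print(t,s["contact_force"])
for n in("wrist","top","scene"):
    p,d=cams.capture(n);cv2.imwrite(f"pics/{n}5.png",p)
    v,u=np.mgrid[0:480,0:640];P=at_d(n,np.c_[u.ravel(),v.ravel()],d.ravel(),s).reshape(480,640,3)
    h=cv2.cvtColor(p,cv2.COLOR_BGR2HSV).astype(int)
    for nm,H in(("red",[(0,8),(172,180)]),("green",[(45,85)]),("yellow",[(20,35)])):
        m=(P[...,2]>.046)&(P[...,2]<.059)&(h[...,1]>110)&(P[...,0]<.59)&(P[...,0]>.52)&(P[...,1]>.1)&(P[...,1]<.3)
        m&=sum((h[...,0]>=a)&(h[...,0]<=b) for a,b in H)>0
        q=P[m]
        if len(q): print(n,nm,len(q),np.median(q,axis=0),(q.max(0)+q.min(0))/2,np.ptp(q,axis=0))
    if n!="wrist":
        r=(abs(P[...,0]-.546)<.1)&(abs(P[...,1]+.18)<.1)&(P[...,2]>.052)&(P[...,2]<.09)&(h[...,1]<60)
        print(n,"psu",cv2.minAreaRect(P[r][:,:2].astype(np.float32)))
        c=np.array([.5468,-.1776]);ax=np.array([.6286,-.7777]);a=(P[...,:2]-c)@ax;b=(P[...,:2]-c)@np.array([.7777,.6286])
        for lo in np.arange(-.024,.024,.008):
            m=(d>0)&(a>lo)&(a<lo+.008)&(abs(b)<.01);print(round(lo+.004,3),m.sum(),np.median(P[m][:,2]))
E
```

```text
clock: 6.4
eef_pos: [0.5584, -0.193, 0.0937]
eef_rot: [0.942, 0.335, -0.001, -0.001]
contact_force: [0.8, -0.2, -0.4]
finger_gap: 0.0002
clock: 7.2
eef_pos: [0.5525, 0.1443, 0.0934]
eef_rot: [0.942, 0.335, -0.001, -0.0]
contact_force: [0.5, 0.2, 0.7]
finger_gap: -0.0002
clock: 7.5
eef_pos: [0.5529, 0.1409, 0.0933]
eef_rot: [0.943, 0.334, -0.001, 0.0]
contact_force: [0.5, -0.7, 0.4]
finger_gap: 0.0002
[0.5529 0.1409 0.0933] [ 0.4687 -0.7244  0.419 ]
wrist red 2597 [0.5651 0.2597 0.0502] [0.5648 0.2603 0.0493] [0.0288 0.0288 0.0065]
wrist green 2281 [0.5601 0.2009 0.0503] [0.5597 0.201  0.0494] [0.0285 0.0286 0.0057]
wrist yellow 2138 [0.5552 0.1421 0.0503] [0.5545 0.1417 0.0494] [0.029  0.0288 0.0069]
top yellow 200 [0.552  0.1397 0.051 ] [0.5539 0.1405 0.0511] [0.0285 0.0276 0.0101]
top psu ((0.5456836819648743, -0.1770201027393341), (0.08993232250213623, 0.1122300997376442), 38.8062744140625)
-0.02 54 0.07741269970175263
-0.012 52 0.07377477511230479
-0.004 50 0.07061038090051647
0.004 57 0.06965503226023839
0.012 53 0.06965755559827636
0.02 54 0.06978082606882302
scene red 198 [0.5663 0.2623 0.0514] [0.5642 0.2619 0.0519] [0.0298 0.028  0.0105]
scene green 156 [0.5611 0.2029 0.0515] [0.5606 0.2027 0.0517] [0.0266 0.0258 0.008 ]
scene yellow 174 [0.5555 0.1428 0.0511] [0.5546 0.1425 0.0511] [0.0286 0.0281 0.01  ]
scene psu ((0.5474844574928284, -0.17632023990154266), (0.0931018516421318, 0.1096942350268364), 39.47532272338867)
-0.02 36 0.07752897751932275
-0.012 31 0.07453180464623199
-0.004 30 0.07098153556505671
0.004 31 0.07046620598091846
0.012 30 0.06991114404950305
0.02 26 0.06946180208317204
```

View pics/wrist5.png

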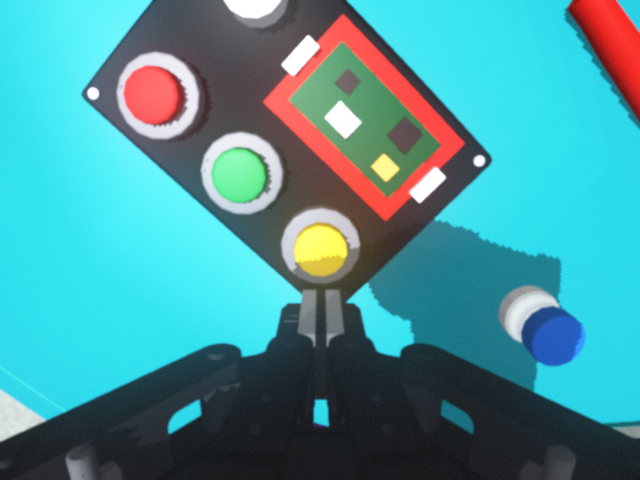

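The wrist view shows yellow at (320,250), green at (239,175) and red at (152,95). The rocker is confirmed level at 0.0696, and the PSU is unmoved. Pressing yellow now.

```bash
python3 -m handwheel '[[[0.002,0.0005,0.03],0],[[0,0,0.028],0],[[0,0,0.01],0],[[0,0,0.004],0],[[0,0,0.003],0],[[0,0,0.003],0],[[0,0,0],0]]'
```

```text
clock: 8.35
eef_pos: [0.556, 0.143, 0.0163]
eef_rot: [0.943, 0.334, 0.001, 0.0]
contact_force: [0.1, -0.0, 0.5]
finger_gap: -0.0001
```

```bash
python3 -m handwheel '[[[0,0,0.001],0],[[0,0,0.001],0],[[0,0,0],0]]'
```

```text
clock: 8.65
eef_pos: [0.5562, 0.1433, 0.0141]
eef_rot: [0.942, 0.334, 0.001, 0.0]
contact_force: [0.1, -0.2, 2.5]
finger_gap: 0.0001
```

Contact is at 2.5 N. I'll go on to the stop.

```bash
python3 -m handwheel '[[[0,0,0.002],0],[[0,0,0.001],0],[[0,0,0.001],0],[[0,0,0],0]]'
```

```text
clock: 9.05
eef_pos: [0.5563, 0.1433, 0.013]
eef_rot: [0.942, 0.334, 0.001, 0.0]
contact_force: [-5.1, -3.2, 26.5]
finger_gap: 0.0002
```

```bash
python3 -m handwheel '[[[0,0,-0.01],0],[[0,0,-0.025],0],[[0,0,-0.02],0],[[0.02,-0.0215,0],0],[[0.02,-0.0215,0],0],[[0,0,0],0],[[0,0,0],0],[[0,0,0],0]]'
cat > k.py <<'E'
from h import *
np.set_printoptions(precision=4,suppress=True,linewidth=200)
import sys
s=state();print(s["eef_pos"],s["contact_force"],s["clock"])
for n in("wrist","top","scene"):
    p,d=cams.capture(n);cv2.imwrite(f"pics/{n}{sys.argv[1]}.png",p)
    v,u=np.mgrid[0:480,0:640];P=at_d(n,np.c_[u.ravel(),v.ravel()],d.ravel(),s).reshape(480,640,3)
    h=cv2.cvtColor(p,cv2.COLOR_BGR2HSV).astype(int)
    for nm,H in(("red",[(0,8),(172,180)]),("green",[(45,85)]),("yellow",[(20,35)])):
        m=(P[...,2]>.041)&(P[...,2]<.059)&(h[...,1]>110)&(P[...,0]<.59)&(P[...,0]>.52)&(P[...,1]>.1)&(P[...,1]<.3)
        m&=sum((h[...,0]>=a)&(h[...,0]<=b) for a,b in H)>0
        q=P[m]
        if len(q): print(n,nm,len(q),np.median(q,axis=0),(q.max(0)+q.min(0))/2)
E
python3 k.py 6
```

```text
clock: 9.85
eef_pos: [0.5588, 0.2002, 0.0643]
eef_rot: [0.943, 0.334, -0.001, 0.0]
contact_force: [0.0, -0.8, -0.5]
finger_gap: -0.0003
[0.5588 0.2002 0.0643] [ 0.0279 -0.8362 -0.5469] 9.85
wrist red 3145 [0.5657 0.2605 0.0503] [0.5649 0.2606 0.0468]
wrist green 2535 [0.5614 0.2032 0.0503] [0.5597 0.2014 0.0478]
wrist yellow 1634 [0.5573 0.1455 0.0442] [0.5556 0.1427 0.0438]
top green 154 [0.5557 0.1972 0.0511] [0.5586 0.1996 0.051 ]
top yellow 219 [0.554  0.1415 0.0453] [0.5548 0.1415 0.0456]
scene red 199 [0.5657 0.2623 0.0516] [0.5615 0.262  0.0488]
scene green 153 [0.5611 0.2029 0.0517] [0.5614 0.2031 0.051 ]
scene yellow 143 [0.5554 0.1434 0.0456] [0.5554 0.1427 0.0457]
```

View pics/wrist6.png

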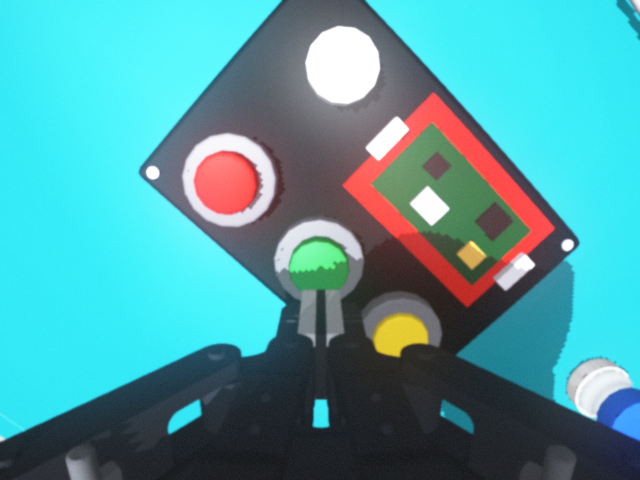

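Yellow is latched down at 0.0456, 6 mm lower than before. The tip is over green at pixel (318,262). Pressing green now.

```bash
python3 -m handwheel '[[[0.001,0,0.025],0],[[0,0,0.015],0],[[0,0,0.004],0],[[0,0,0.003],0],[[0,0,0.002],0],[[0,0,0.002],0],[[0,0,0],0]]'
```

```text
clock: 10.7
eef_pos: [0.5596, 0.2016, 0.014]
eef_rot: [0.942, 0.334, -0.001, 0.0]
contact_force: [-3.4, -2.1, 4.2]
finger_gap: 0.0002
```

```bash
python3 -m handwheel '[[[0,0,0.0015],0],[[0,0,0.0015],0],[[0,0,0],0],[[0,0,0],0]]'; python3 k.py 7
```

```text
clock: 11.1
eef_pos: [0.5598, 0.2018, 0.0132]
eef_rot: [0.943, 0.334, -0.0, 0.0]
contact_force: [-6.5, -3.6, 21.0]
finger_gap: -0.0
[0.5598 0.2018 0.0132] [-6.4631 -3.5811 21.013 ] 11.1
wrist red 5790 [0.5661 0.2605 0.0502] [0.565  0.2607 0.0468]
wrist green 1006 [0.5685 0.2096 0.0437] [0.5635 0.2046 0.0475]
wrist yellow 227 [0.5586 0.1324 0.0443] [0.5586 0.1323 0.0442]
top green 54 [0.5509 0.1932 0.045 ] [0.5585 0.1977 0.0489]
top yellow 221 [0.5541 0.1414 0.045 ] [0.5545 0.1415 0.0453]
scene red 201 [0.5655 0.2623 0.051 ] [0.5618 0.262  0.0489]
scene green 10 [0.569  0.2061 0.045 ] [0.5681 0.2039 0.0453]
scene yellow 90 [0.5591 0.1397 0.0454] [0.5568 0.1424 0.0464]
```

```bash
python3 -m handwheel '[[[0,0,0],0],[[0,0,0],0],[[0,0,0],0],[[0,0,0],0],[[0,0,0],0]]'
```

```text
clock: 11.75
eef_pos: [0.5598, 0.2018, 0.0132]
eef_rot: [0.943, 0.334, -0.0, 0.0]
contact_force: [-5.9, -3.3, 21.7]
finger_gap: 0.0001
```

View pics/scene7.png

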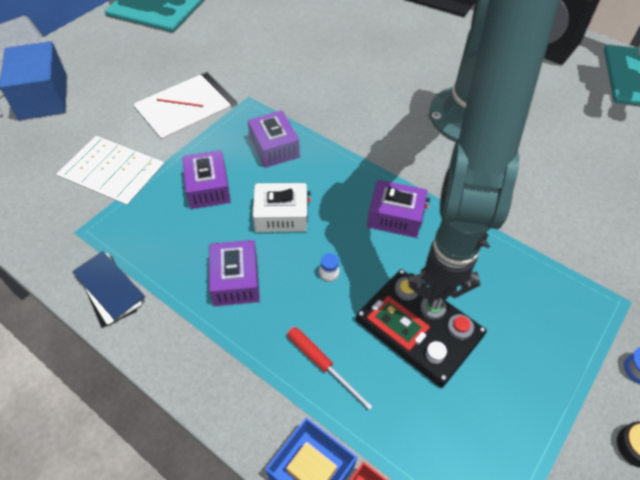

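View pics/wrist7.png

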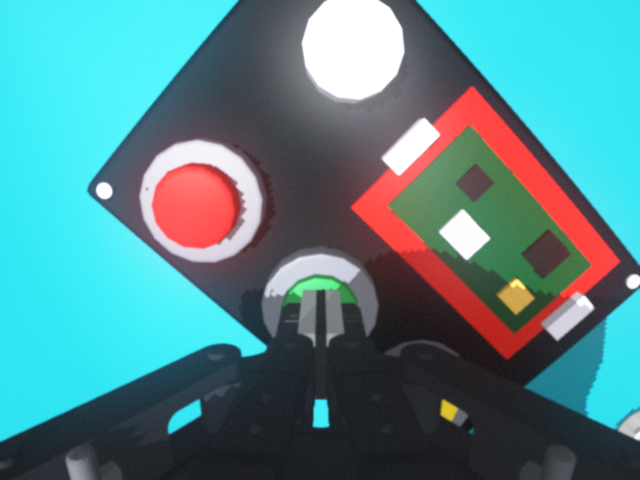

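The final pictures show green held down under the tip at (320,290) with a steady 21 N. Red is up, yellow is down, and the jar (330,267), tin (436,351), screwdriver and PSU are where they were. Handing in.

```bash
python3 -c "
from bench import manip,state
manip.sign_off();print(state()['clock'])"
```

```text
the job is handed in; nothing more can be done
the job is handed in; nothing more can be done
```

I did the job in the order asked and handed it in at about 12 s, with the arm still holding the green key down.

| Item | Last check |
|---|---|
| Rocker | Fully over: marked half level at about 0.070 m, other half raised to 0.077 m; about 26 N at the stop |
| Yellow key | Stays down after release: 0.0456 m, 6 mm below where it started |
| Green key | Held right in at about 0.045 m, with a steady 21 N on the tool |
| Red key | Still up, at about 0.051 m |
| Power unit | Position after the rocker press within 0.5 mm of where it was measured at the start |
| Jar, tin, screwdriver | In the same places in the last scene picture, judged by eye rather than measured |

**Disagreement:** the reported TCP did not match the real fingertips. The wrist and scene depth put the tips about 37 mm behind it, and contact with the rocker and yellow key gave about 33 mm. My first rocker press therefore stopped short in the air and touched nothing. I used the cameras and contact forces from then on.

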